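# Load a new tin into the tin lane past its catch

## Robot

A 6-joint arm with a two-finger parallel gripper is mounted at the origin on a cart in front of the work surface, level with it; the furniture and walls round the work are solid. World frame = base frame: x ahead of the robot, y to its left, z up, the work surface at z = 0. Lengths are in m, angles in rad, forces in N, time in s.
With the tool pointing down it reaches from about 0.3 to 0.775 m from the base axis. Payload 14.6 kg.
Tool frame: the origin (TCP) lies at the very end of the fingers, on their centre line; the grasp point (between the pads) lies 19 mm behind it; z points along the fingers, y is the line along which they close (so a half turn about z gives the same grasp; the last joint's range is limited). The gripper opens to 94 mm and grips with 3 to 60 N. Pads are 16 mm wide; open, the fingers measure 119 mm over their backs; the gripper's body (75 mm by 177 mm) begins 78 mm behind the grasp point.
Start: joints at [-1.352, 0.3, 1.521, -0, 1.321, -0.067], TCP at [0.155, -0.528, 0.205] pointing down, gripper open.
Joint ranges: [-3.03, 3.03], [-0.79, 2.21], [0.23, 2.52], [-1.04, 4.18], [0, 3.07], [-2.55, 2.55]. Speed limits (rad/s): [2.22, 2.22, 2.57, 3.14, 3.14, 3.14].

## Interface

Orientations are given as [roll, pitch, yaw] about the fixed x, y, z axes, in that order (R = Rz(yaw) Ry(pitch) Rx(roll)).
In Python, from station import ctrl gives the robot as it stands.
- The arm moves only by the tool move_arm, never from a script. Its argument "increments" is a list of rows, each a list of 7 numbers: the opening, from 0 (shut) to 1 (fully open), then the shift along the tool's x, y, z in units of 50 mm (1.0 is 50 mm), then the turn, a rotation vector about the tool's x, y, z in rad. In form: [[claw, tx, ty, tz, rx, ry, rz], ...]. A call has 1 to 20 rows; each row shifts and turns the commanded pose from where the row before left it, along the tool's axes as they then stand; what a row does not reach is not made up. A row lasts 1/10 s, in which the tool goes at most 50 mm and 8.59 degrees, less where a joint would pass 70% of its speed; a pose out of reach is approached as far as the arm can. A call is refused whole if a number of a shift passes 1 or a number of a turn 0.15, either way. A call with a gripper value outside its range is refused whole. The fingers move at their own pace and stop on an object; "force" is the grip in N (left out, the last holds). Time passes only in rows, so rows that do not move let the fingers close. It gives the time, the measured TCP pose, the force, the opening and the grip force at its end, in the units of the state.
- ctrl.get_obs(): the state, without advancing time (a new reading comes with each control period).
- ctrl.camera(name): name is "scene" or "top"; returns a dict with "color" (420x560x3 uint8, blue, green, red), "K" (3x3 intrinsics, pixels), "pose" (4x4, takes a point from camera to world coordinates). Camera axes: x right, y down, z forward; pixel columns grow to the right and rows downward; lengths in m; the calibration is good to about 2 mm. A picture is of the moment at which its call begins. There is no depth.
- ctrl.hand_in(): hands the job in; it is judged then, once.
Trained networks look in a picture, given as the dict that the camera call returned (one of the last four; its "shot" number tells which), for a name from the list of things; names that differ only in an ending like _2 or _b are one class to them, and where a whole thing is asked for, a point or a joint stands for the part that bears it (a point fixed in the world has none). Each returns a list of dicts, best first, with "conf" (0 to 1); they miss things now and then, are a little off and sometimes report something else, mostly with a low value. They report only what shows in the picture. A call takes as long as a camera call. They do not tell look-alikes from the thing itself.
- ctrl.cut_out(name, picture): "mask" (420x560 bool, what is visible of it) and "centre" ([row, column] in pixels, amid what is visible of it).
The state is a dict: "time_s": time; "qpos": joint angles; "joint_vel": joint speeds; "tau": joint torques, N m; "ee_pos": TCP position; "eef_rot": TCP orientation; "force": force on the tool from outside, world axes, zero at the start; "moment": the same for the moment, N m; "grip_width": finger opening in m; "grip_force": force on a finger pad.
Only numpy, scipy, OpenCV 4.12 (cv2) and the standard library are available. Lean on these libraries where they do the work, as an engineer would, in place of code of your own. Each camera call takes 0.05 s, during which the arm holds its last target. There are 200 camera calls.

## Task

Restock the tin lane so that the oldest tin is served first: without gripping or lifting it, push the loose tin with your fingertips across the worktop, in between the two steel gateposts and on past the orange sprung catch, until all three tins stand closed up in one row against the end stop. Then take the fingers away so that the catch springs out again behind the new tin. Keep every tin standing on the worktop and leave the other things where they are.

Things in the scene. Friction and masses are not known exactly. Their poses are not given: they have to be found in the camera images.
- tin_new: the loose tin to be loaded: low upright food tin with a green pea-pod picture, 75.4 mm diameter, 58 mm tall, about 0.25 kg, standing on the worktop outside the lane, 10 to 17 cm before the gateposts and up to 35 mm to one side of the lane's middle line. Origin: centre of its underside, z axis up its middle; its yaw means nothing
- tin_mid: the same kind of tin (75.4 mm diameter, 58 mm tall), already in the lane, the one nearer the gateposts; loose. Origin: centre of its underside
- tin_old: the same kind of tin, already in the lane, the one nearer the end stop; loose, not yet touching the stop. Origin: centre of its underside
- lane: the tin lane, fixed to the worktop: two light wooden rails 32 mm high, 82 mm between them, no floor (tins slide on the worktop itself), open on top. Origin: on the worktop midway between its two gateposts. +y points along the lane in the loading direction (about to the robot's left), +x across it, away from the robot, z up. Rails' inner faces at x = -41 and +41 mm
- lane_gate (a point): the gateway at the lane's loading end, midway between two round steel gateposts 18 mm thick and 50 mm high, which stand at x = -49 and +49 mm, y = 0 of the lane with 80 mm clear between them. The point lies on the worktop, at the lane's origin. Overhead, behind the work, runs a wall shelf: front edge 0.60 m ahead of the robot's base axis, underside 0.57 m above the worktop
- lane_stop (a point): middle of the inner face of the wooden end stop (42 mm high) that closes the other end of the lane, on the worktop, at y = 274.5 mm of the lane. The row is home with the three tins' centres at y = 236.8, 161.4 and 86 mm of the lane
- catch (a joint): hinge of the orange sprung catch, a flat finger 36 mm long, 13 to 30 mm above the worktop, turning about an upright pin on the far (+x) rail at x = 46.5, y = 14 mm of the lane. 0 rad = sprung out, its tip in the lane; grows to 0.93 rad as something going in folds it towards the rail; a light spring (1 to 2 N at the tip) returns it
- catch_tip (a point): middle of the catch's rounded tip; at rest at about x = 19, y = 37 mm of the lane, 21 mm above the worktop. The catch gives way inward only, and fingers beside it hold it folded: leave the lane by drawing back a few mm from the tin, then going straight up
- tomato_a: bystander: upright tomato tin, blue, 57 mm diameter, 72 mm tall. Origin: centre of its underside
- tomato_b: bystander: a second tomato tin like it
- pepper: bystander: grey-topped pepper mill, 44 mm diameter, 90 mm tall
- salt: bystander: grey-topped salt mill, 44 mm diameter, 90 mm tall
- garlic: bystander: garlic bulb, 60 mm
- onion: bystander: red onion, 78 mm wide, 84 mm tall
- onion_b: bystander: brown onion, 75 mm wide, 77 mm tall
- tape: bystander: roll of paper tape, 104 mm wide, lying flat, 25 mm high
Not all that is in view belongs to the job. What is shaped like the tin_mid but turquoise is not meant.

How it is judged:
By the outcome, as a careful person would: the job done as asked, in the order asked, and still so for the second after the job is handed in, with the robot touching nothing.
It also fails if it takes over 42 s, if anything falls off the work surface, if the arm or the gripper's body presses on something with over 40 N, if the wrist force passes 120 N, or if a joint passes its speed limit or range.

## Working session

There is one attempt and no reset: what is moved stays moved. The work goes in short steps, Python scripts to look and compute and a tool call to move; the robot and the scene stay as the last step left them, time stands still between calls to the robot, and variables do not carry over. Pictures are saved under pics/ and viewed, at most 10 in all, crops included, and the job is handed in when it is done.

Besides the shell and the picture viewer there is one more tool, called after "Call:" in YAML: its name, and indented under it one key for each argument. move_arm: Moves the arm, as the interface text tells. Its arguments: {"type":"object","properties":{"increments":{"type":"array","items":{"type":"array","items":{"type":"number"}}},"force":{"type":"number"}},"required":["increments"]}

```bash
mkdir -p pics; cat > h.py <<'E'
from station import ctrl
import numpy as np, cv2
def ray(c,uv):
    K=np.array(c["K"]);T=np.array(c["pose"])
    d=T[:3,:3]@np.linalg.solve(K,[uv[0],uv[1],1.]);return T[:3,3],d
def onz(c,uv,z):
    o,d=ray(c,uv);return o+d*(z-o[2])/d[2]
def proj(c,p):
    T=np.array(c["pose"]);q=T[:3,:3].T@(np.array(p)-T[:3,3]);u=np.array(c["K"])@q;return u[:2]/u[2]
E
python3 - <<'E'
from h import *
o=ctrl.get_obs();print(o)
for n in("scene","top"):
    c=ctrl.camera(n);cv2.imwrite(f"pics/{n}1.png",c["color"]);print(n,np.round(c["K"],1).tolist(),np.round(c["pose"],3).tolist())
    for t in("tin_new","lane","catch"):
        for d in ctrl.cut_out(t,c)[:5]:print(t,round(d["conf"],2),np.round(d["centre"]),d["mask"].sum())
E
```

```text
{'time_s': 0.0, 'qpos': array([-1.35157197e+00,  3.00458242e-01,  1.52155397e+00, -1.12497728e-05,
        1.32069336e+00, -6.65991345e-02]), 'joint_vel': array([ 0.00047452,  0.00065675,  0.00061533, -0.00018618, -0.00078988,
       -0.00063801]), 'tau': array([-2.75664141e-03, -5.31807876e+01, -3.52732587e+01,  7.06564612e-02,
        2.43387348e-02, -8.21946969e-05]), 'ee_pos': array([ 0.15501152, -0.52744339,  0.20490485]), 'eef_rot': array([-3.14048147e+00, -6.31924741e-05,  2.85826244e-01]), 'force': array([ 0.82702221, -0.01218966,  0.04420875]), 'moment': array([-0.03036525,  0.01349378,  0.02676805]), 'grip_force': 0.0, 'grip_width': 0.09379549604431187}
scene [[439.3, 0.0, 275.0], [0.0, 439.3, 208.2], [0.0, 0.0, 1.0]] [[0.595, -0.667, 0.449, -0.131], [-0.804, -0.486, 0.342, -0.531], [-0.01, -0.564, -0.825, 1.285], [0.0, 0.0, 0.0, 1.0]]
tin_new 0.82 [246. 317.] 552
lane 0.91 [226. 261.] 1087
catch 0.39 [218. 287.] 53
top [[542.1, 0.0, 275.3], [0.0, 542.1, 206.3], [0.0, 0.0, 1.0]] [[-0.388, -0.757, 0.527, -0.437], [-0.922, 0.327, -0.208, 0.341], [-0.015, -0.566, -0.824, 1.59], [0.0, 0.0, 0.0, 1.0]]
lane 0.97 [246. 249.] 961
```

```bash
python3 - <<'E'
import cv2
a=cv2.imread("pics/scene1.png")[130:310,170:410];cv2.imwrite("pics/s1c.png",cv2.resize(a,None,fx=3.3,fy=3.3,interpolation=2))
b=cv2.imread("pics/top1.png")[150:330,150:390];cv2.imwrite("pics/t1c.png",cv2.resize(b,None,fx=3.3,fy=3.3,interpolation=2))
E
```

```text
(no output)
```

View pics/s1c.png

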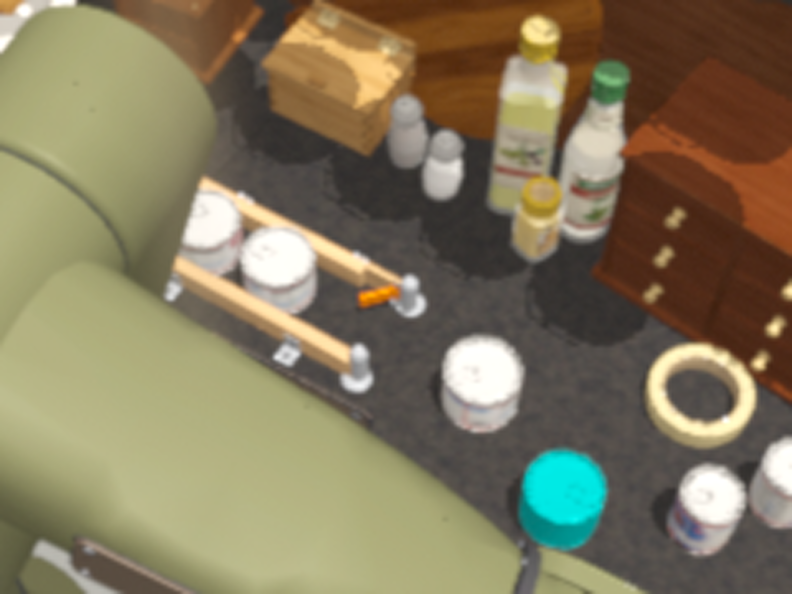

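View pics/t1c.png

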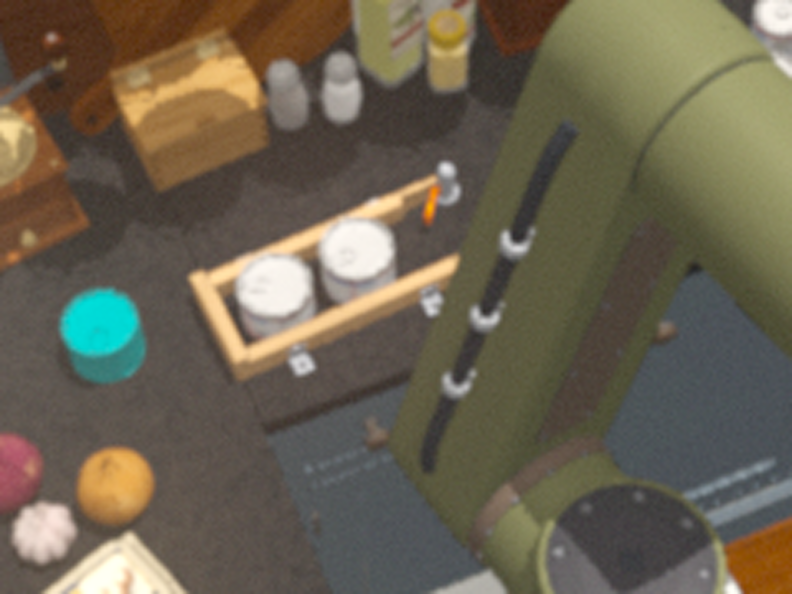

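Scene crop: gatepost tops are at about (409,284) and (360,350), the loose tin's top at (483,365) and the turquoise decoy at (563,485). The top crop shows the lane's end stop at (217,320), both stored tins, and the far post top at (447,170). The arm hides the rest.

```bash
python3 - <<'E'
from h import *
s=ctrl.camera("scene");t=ctrl.camera("top")
S=lambda x,y:(170+x/3.3,130+y/3.3)
T=lambda x,y:(150+x/3.3,150+y/3.3)
def two(a,b):
    o1,d1=ray(s,a);o2,d2=ray(t,b);A=np.stack([d1,-d2],1);k=np.linalg.lstsq(A,o2-o1,rcond=None)[0]
    p,q=o1+k[0]*d1,o2+k[1]*d2;return np.round((p+q)/2,4),round(np.linalg.norm(p-q),4)
print("farpost top",two(S(409,281),T(448,168)))
print("tin_mid top",two(S(279,257),T(357,247)))
for n,c,uv,z in[("post far top",s,S(409,281),.05),("post near top",s,S(360,349),.05),("post far base",s,S(410,304),0),("post near base",s,S(357,381),0),
 ("new top",s,S(483,367),.058),("turq",s,S(563,483),.058),("mid s",s,S(279,257),.058),("mid t",t,T(357,247),.058),("old t",t,T(275,285),.058),("far post t",t,T(448,168),.05),
 ("stop inner far",t,T(215,277),.04),("stop inner near",t,T(243,350),.04),("tape",s,S(700,390),.025),("yellow pot base",s,S(537,255),0),("bottle base",s,S(508,205),0),("bottle2",s,S(583,235),0),("drawer corner",s,S(600,272),0),("salt base",s,S(443,195),0),("table edge t",t,T(270,425),0),("t2",t,T(395,385),0)]:
    print(n,np.round(onz(c,uv,z),4))
for d in ctrl.cut_out("tin_new",s)[:3]:
    ys,xs=np.where(d["mask"]);print(xs.min(),xs.max(),ys.min(),ys.max())
E
```

```text
farpost top (array([ 0.5515, -0.0891,  0.0549]), np.float64(0.0019))
tin_mid top (array([0.4966, 0.0354, 0.0565]), np.float64(0.001))
post far top [ 0.5552 -0.087   0.05  ]
post near top [ 0.4607 -0.0943  0.05  ]
post far base [ 0.56   -0.0866  0.    ]
post near base [ 0.4524 -0.0964  0.    ]
new top [ 0.5111 -0.2059  0.058 ]
turq [ 0.4514 -0.3339  0.058 ]
mid s [0.4963 0.0348 0.058 ]
mid t [0.4951 0.0357 0.058 ]
old t [0.4857 0.1279 0.058 ]
far post t [ 0.5535 -0.0904  0.05  ]
stop inner far [0.5297 0.1783 0.04  ]
stop inner near [0.4385 0.1807 0.04  ]
tape [ 0.6329 -0.3846  0.025 ]
yellow pot base [ 0.6914 -0.1608 -0.    ]
bottle base [ 0.7292 -0.0994 -0.    ]
bottle2 [ 0.743 -0.187  0.   ]
drawer corner [ 0.7122 -0.2267  0.    ]
salt base [ 0.6985 -0.0339  0.    ]
table edge t [0.3706 0.1806 0.    ]
t2 [0.363  0.0499 0.    ]
287 298 160 180
304 326 232 260
```

Call:
move_arm:
  increments:
    - [0.32, 0, 0, 0, 0, 0, -0.137]
    - [0.32, 0, 0, 0, 0, 0, -0.137]
    - [0.32, 0, 0, 0, 0, 0, -0.137]
    - [0.32, 0, 0, 0, 0, 0, -0.137]
    - [0.32, 0, 0, 0, 0, 0, -0.137]
    - [0.32, 0, 0, 0, 0, 0, -0.137]
    - [0.32, 0, 0, 0, 0, 0, -0.137]
    - [0.32, 0, 0, 0, 0, 0, -0.137]
    - [0.32, 0, 0, 0, 0, 0, -0.137]
    - [0.32, 0, 0, 0, 0, 0, -0.137]
    - [0.32, 0, 0, 0, 0, 0, 0]

```text
time_s: 1.65
ee_pos: [0.155, -0.5277, 0.2054]
eef_rot: [-3.142, -0.0, 1.658]
force: [-0.4, -0.2, 0.1]
grip_width: 0.0301
grip_force: 0.0
```

Call:
move_arm:
  increments:
    - [0.32, 0.4, 0.76, 0, 0, 0, 0]
    - [0.32, 0.4, 0.76, 0, 0, 0, 0]
    - [0.32, 0.4, 0.76, 0, 0, 0, 0]
    - [0.32, 0.4, 0.76, 0, 0, 0, 0]
    - [0.32, 0.4, 0.76, 0, 0, 0, 0]
    - [0.32, 0.4, 0.76, 0, 0, 0, 0]
    - [0.32, 0.4, 0.76, 0, 0, 0, 0]
    - [0.32, 0.4, 0.76, 0, 0, 0, 0]
    - [0.32, 0.4, 0.76, 0, 0, 0, 0]
    - [0.32, 0.4, 0.76, 0, 0, 0, 0]
    - [0.32, 0, 0, 0, 0, 0, 0]
    - [0.32, 0, 0, 0, 0, 0, 0]

```text
time_s: 2.85
ee_pos: [0.517, -0.2956, 0.2051]
eef_rot: [-3.141, -0.0, 1.654]
force: [-0.1, -0.8, 0.2]
grip_width: 0.03
grip_force: 0.0
```

```bash
python3 - <<'E'
from h import *
for n in("scene","top"):
    c=ctrl.camera(n);im=c["color"]
    for t in("tin_new","catch"):
        for d in ctrl.cut_out(t,c)[:5]:print(n,t,round(d["conf"],2),np.round(d["centre"]),d["mask"].sum())
    a=im[130:310,170:410] if n=="scene" else im[150:330,190:430]
    cv2.imwrite(f"pics/{n}2.png",cv2.resize(a,None,fx=3.3,fy=3.3,interpolation=2))
E
```

```text
scene tin_new 0.89 [247. 315.] 582
top catch 0.72 [227. 250.] 152
```

View pics/scene2.png

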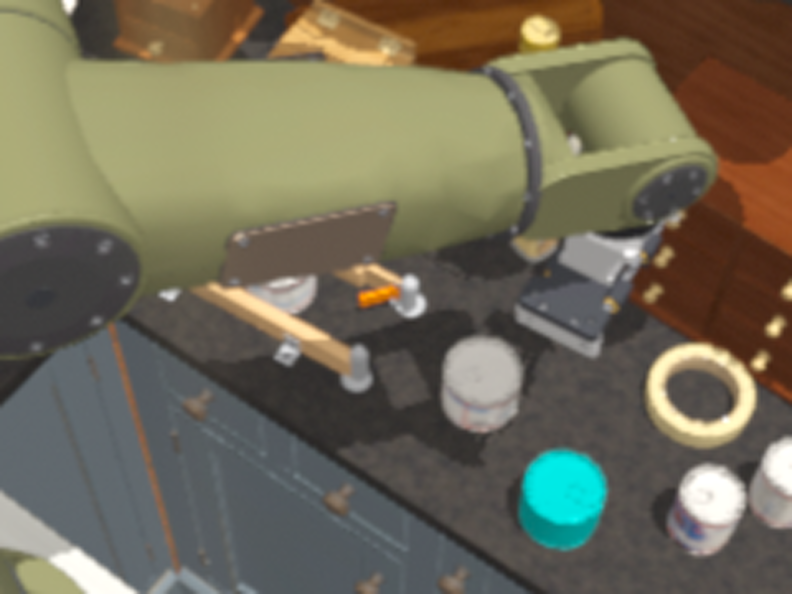

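View pics/top2.png

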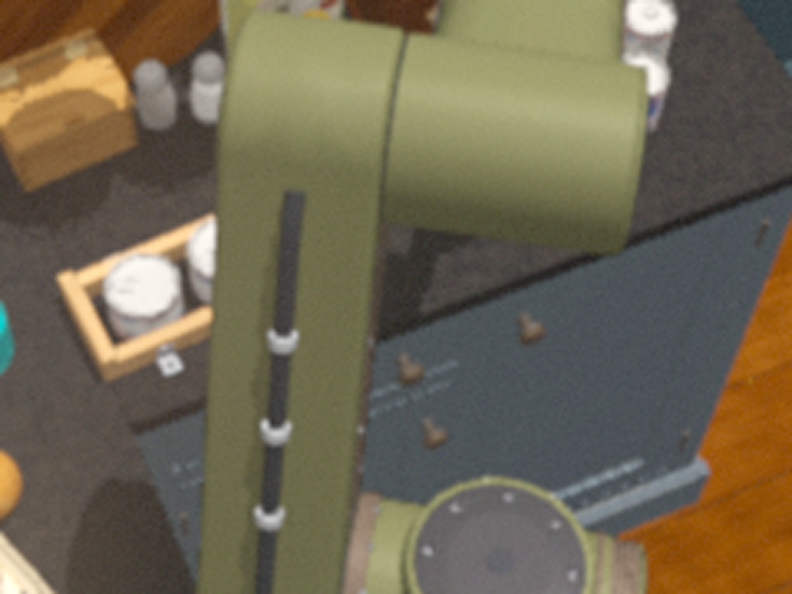

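The scene view now shows the loose tin clear of the arm, with its top at crop (483,367), and both gateposts at (409,284) and (360,350). The top view is blocked by the arm. I'll fit the tin with a cylinder model and the lane with its known geometry.

```bash
cat >> h.py <<'E'
def tinfit(c,m,x0,r=.0377,h=.058):
    from scipy.optimize import minimize
    a=np.linspace(0,2*np.pi,60)
    def f(p,s=8):
        P=[proj(c,(p[0]+r*np.cos(t),p[1]+r*np.sin(t),z)) for t in a for z in(0,h)]
        hull=cv2.convexHull(np.array(P,np.float32))[:,0]
        im=np.zeros((420*4,560*4),np.uint8);cv2.fillPoly(im,[np.round((hull+.5)*4*16).astype(np.int32)],1,shift=4)
        im=cv2.resize(im.astype(np.float32),(560,420),interpolation=cv2.INTER_AREA);return np.abs(im-m).sum()
    q=minimize(f,x0,method="Nelder-Mead",options=dict(initial_simplex=np.array(x0)+[[0,0],[.006,0],[0,.006]],xatol=1e-4));return q.x,q.fun
E
python3 - <<'E'
from h import *
from scipy.optimize import least_squares
s=ctrl.camera("scene");t=ctrl.camera("top")
for d in ctrl.cut_out("tin_new",s)[:1]:print(d["conf"],tinfit(s,d["mask"],[.51,-.206]))
S=lambda x,y:(170+x/3.3,130+y/3.3)
T=lambda x,y:(150+x/3.3,150+y/3.3)
O=[(s,S(409,281),(.049,0,.05)),(s,S(360,349),(-.049,0,.05)),(t,T(448,168),(.049,0,.05)),(t,T(215,279),(.041,.2745,.042)),(t,T(244,350),(-.041,.2745,.042))]
def f(p):
    R=np.array([[np.cos(p[2]),-np.sin(p[2])],[np.sin(p[2]),np.cos(p[2])]])
    return np.concatenate([proj(c,[*(p[:2]+R@q[:2]),q[2]])-uv for c,uv,q in O])
r=least_squares(f,[.506,-.0915,.08]);print(r.x,np.round(r.fun,1))
p=r.x
def L(w):
    d=np.array(w)-p[:2];c,s_=np.cos(p[2]),np.sin(p[2]);return [c*d[0]+s_*d[1],-s_*d[0]+c*d[1]]
print("mid",L([.4957,.0353]),"old",L([.4857,.1279]),"new",L([.5111,-.2059]))
print(ctrl.get_obs()["ee_pos"],ctrl.get_obs()["eef_rot"])
E
```

```text
0.97 (array([ 0.5089453 , -0.20523313]), np.float64(22.8125))
[ 0.50609381 -0.09284025  0.08679422] [ 0.3  0.3  0.1  1.2 -0.6 -0.1 -1.1  1.2  0.4 -1.4]
mid [np.float64(0.0007531930866458772), np.float64(0.12855888938677945)] old [np.float64(-0.0011821070500791335), np.float64(0.2216771723036202)] new [np.float64(-0.0048132669899282115), np.float64(-0.11306812591203995)]
[ 0.51641335 -0.29649898  0.20556899] [3.14148109e+00 1.25721090e-04 1.65485816e+00]
```

Call:
move_arm:
  increments:
    - [0.32, 0.3, 0, 0, 0, 0, 0]
    - [0.32, 0.27, 0, 0, 0, 0, 0]
    - [0.32, 0, 0, 0.5, 0, 0, 0]
    - [0.32, 0, 0, 0.5, 0, 0, 0]
    - [0.32, 0, 0, 0.5, 0, 0, 0]
    - [0.32, 0, 0, 0.5, 0, 0, 0]
    - [0.32, 0, 0, 0.5, 0, 0, 0]
    - [0.32, 0, 0, 0.5, 0, 0, 0]
    - [0.32, 0, 0, 0.4, 0, 0, 0]
    - [0.32, 0, 0, 0.3, 0, 0, 0]
    - [0.32, 0, 0, 0.14, 0, 0, 0]
    - [0.32, 0, 0, 0, 0, 0, 0]
    - [0.32, 0, 0, 0, 0, 0, 0]

```text
time_s: 4.6
ee_pos: [0.5147, -0.2678, 0.0143]
eef_rot: [3.141, 0.001, 1.656]
force: [0.2, 0.6, 0.8]
grip_width: 0.0301
grip_force: 0.0
```

```bash
cat >> h.py <<'E'
G=np.array([.5061,-.0928]);PSI=.0868
def L(w):
    d=np.array(w)[:2]-G;c,s=np.cos(PSI),np.sin(PSI);return np.round([1000*(c*d[0]+s*d[1]),1000*(-s*d[0]+c*d[1])],1)
E
python3 - <<'E'
from h import *
o=ctrl.get_obs();print(L(o["ee_pos"]),o["ee_pos"],o["eef_rot"][2],o["force"])
s=ctrl.camera("scene")
for d in ctrl.cut_out("tin_new",s)[:1]:
    p,f=tinfit(s,d["mask"],[.51,-.206]);print(d["conf"],p,L(p),f)
E
```

```text
[  -6.6 -175.1] [ 0.51472102 -0.26777976  0.01430678] 1.6559749404697772 [0.18845869 0.62382362 0.76718467]
0.87 [ 0.5094806  -0.20237511] [  -6.1 -109.5] 243.0625
```

Call:
move_arm:
  increments:
    - [0.32, 0.1, 0, 0, 0, 0, 0]
    - [0.32, 0.1, 0, 0, 0, 0, 0]
    - [0.32, 0.1, 0, 0, 0, 0, 0]
    - [0.32, 0.1, 0, 0, 0, 0, 0]
    - [0.32, 0.08, 0, 0, 0, 0, 0]
    - [0.32, 0.08, 0, 0, 0, 0, 0]
    - [0.32, 0.1, 0.01, 0, 0, 0, 0]
    - [0.32, 0.1, 0.01, 0, 0, 0, 0]
    - [0.32, 0.1, 0.01, 0, 0, 0, 0]
    - [0.32, 0.1, 0.01, 0, 0, 0, 0]
    - [0.32, 0.1, 0.01, 0, 0, 0, 0]
    - [0.32, 0.1, 0.01, 0, 0, 0, 0]
    - [0.32, 0.1, 0.01, 0, 0, 0, 0]
    - [0.32, 0.1, 0.01, 0, 0, 0, 0]
    - [0.32, 0.1, 0.01, 0, 0, 0, 0]
    - [0.32, 0.1, 0.01, 0, 0, 0, 0]
    - [0.32, 0.1, 0.01, 0, 0, 0, 0]
    - [0.32, 0.1, 0.01, 0, 0, 0, 0]
    - [0.32, 0.04, 0.01, 0, 0, 0, 0]
    - [0.32, 0, 0, 0, 0, 0, 0]

```text
time_s: 6.7
ee_pos: [0.513, -0.177, 0.0133]
eef_rot: [-3.141, -0.001, 1.656]
force: [0.2, -0.5, 0.8]
grip_width: 0.0303
grip_force: 0.0
```

```bash
python3 - <<'E'
from h import *
o=ctrl.get_obs();print(L(o["ee_pos"]),o["ee_pos"],o["eef_rot"][2],o["force"])
s=ctrl.camera("scene")
for d in ctrl.cut_out("tin_new",s)[:2]:
    p,f=tinfit(s,d["mask"],[.509,-.13]);print(d["conf"],p,L(p),f,d["centre"])
cv2.imwrite("pics/s3.png",cv2.resize(s["color"][170:270,230:370],None,fx=5,fy=5,interpolation=2))
E
```

```text
[ -0.4 -84.5] [ 0.51301835 -0.17701109  0.0133056 ] 1.656029653334079 [ 0.17220683 -0.46756454  0.80557727]
0.5 [ 0.50899744 -0.12402106] [  0.2 -31.4] 464.8125 [229.9, 293.0]
0.33 [ 0.50900732 -0.12397876] [  0.2 -31.3] 1006.8125 [280.3, 406.2]
```

View pics/s3.png

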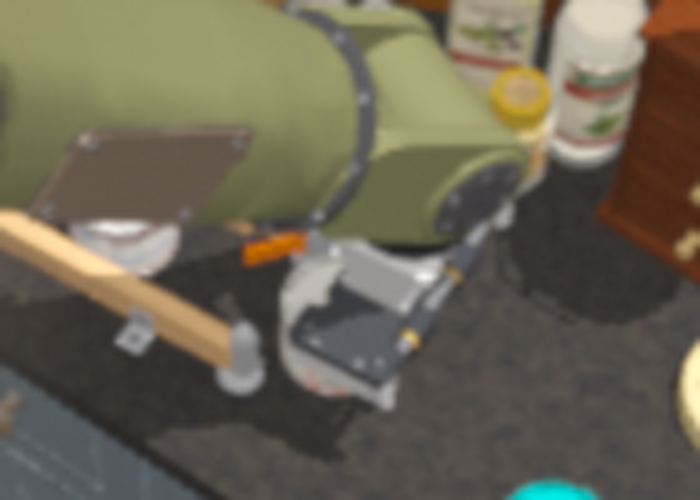

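The tin stands upright just short of the gate. Its near edge is at crop (280,340), beside the near post at (240,350), and it looks aligned between the posts.

Call:
move_arm:
  increments:
    - [0.32, 0.08, 0, 0, 0, 0, 0]
    - [0.32, 0.08, 0, 0, 0, 0, 0]
    - [0.32, 0.08, 0, 0, 0, 0, 0]
    - [0.32, 0.08, 0, 0, 0, 0, 0]
    - [0.32, 0.08, 0, 0, 0, 0, 0]
    - [0.32, 0.08, 0, 0, 0, 0, 0]
    - [0.32, 0.08, 0, 0, 0, 0, 0]
    - [0.32, 0.08, 0, 0, 0, 0, 0]
    - [0.32, 0.08, 0, 0, 0, 0, 0]
    - [0.32, 0.08, 0, 0, 0, 0, 0]

```text
time_s: 7.8
ee_pos: [0.5097, -0.1373, 0.0135]
eef_rot: [3.142, 0.0, 1.656]
force: [0.7, -0.6, -0.2]
grip_width: 0.0301
grip_force: 0.5
```

Call:
move_arm:
  increments:
    - [0.32, 0.08, 0, 0, 0, 0, 0]
    - [0.32, 0.08, 0, 0, 0, 0, 0]
    - [0.32, 0.08, 0, 0, 0, 0, 0]
    - [0.32, 0.08, 0, 0, 0, 0, 0]
    - [0.32, 0.08, 0, 0, 0, 0, 0]
    - [0.32, 0.08, 0, 0, 0, 0, 0]
    - [0.32, 0.08, 0, 0, 0, 0, 0]
    - [0.32, 0.08, 0, 0, 0, 0, 0]
    - [0.32, 0.08, 0, 0, 0, 0, 0]
    - [0.32, 0.08, 0, 0, 0, 0, 0]

```text
time_s: 8.8
ee_pos: [0.5062, -0.0975, 0.0134]
eef_rot: [-3.141, -0.0, 1.656]
force: [-0.7, -3.2, -1.0]
grip_width: 0.0304
grip_force: 1.0
```

```bash
python3 - <<'E'
from h import *
o=ctrl.get_obs();print(L(o["ee_pos"]),o["force"])
s=ctrl.camera("scene")
cv2.imwrite("pics/s4.png",cv2.resize(s["color"][170:270,230:370],None,fx=5,fy=5,interpolation=2))
E
```

```text
[-0.3 -4.6] [-0.74419133 -3.21408487 -1.04503941]
```

View pics/s4.png

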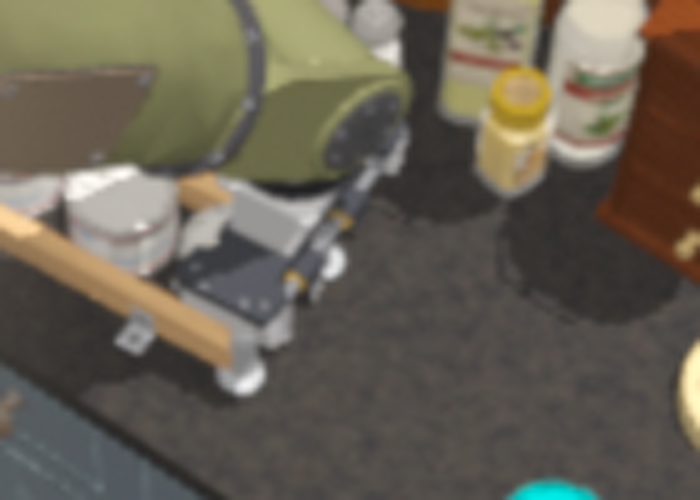

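The tin is inside the lane, approaching tin_mid at crop (120,215), and the gripper is over the gate. I'll keep pushing until force shows the stop.

Call:
move_arm:
  increments:
    - [0.32, 0.08, 0, 0, 0, 0, 0]
    - [0.32, 0.08, 0, 0, 0, 0, 0]
    - [0.32, 0.08, 0, 0, 0, 0, 0]
    - [0.32, 0.08, 0, 0, 0, 0, 0]
    - [0.32, 0.08, 0, 0, 0, 0, 0]
    - [0.32, 0.08, 0, 0, 0, 0, 0]
    - [0.32, 0.08, 0, 0, 0, 0, 0]
    - [0.32, 0.08, 0, 0, 0, 0, 0]
    - [0.32, 0.08, 0, 0, 0, 0, 0]
    - [0.32, 0.08, 0, 0, 0, 0, 0]

```text
time_s: 9.85
ee_pos: [0.503, -0.0578, 0.0135]
eef_rot: [3.141, 0.0, 1.656]
force: [0.8, -5.3, -1.9]
grip_width: 0.0302
grip_force: 2.2
```

Call:
move_arm:
  increments:
    - [0.32, 0.04, 0, 0, 0, 0, 0]
    - [0.32, 0.04, 0, 0, 0, 0, 0]
    - [0.32, 0.03, 0, 0, 0, 0, 0]
    - [0.32, 0.02, 0, 0, 0, 0, 0]
    - [0.32, 0, 0, 0, 0, 0, 0]

```text
time_s: 10.35
ee_pos: [0.5023, -0.0513, 0.0134]
eef_rot: [-3.142, -0.0, 1.656]
force: [-0.7, -2.0, -1.4]
grip_width: 0.03
grip_force: 1.4
```

Call:
move_arm:
  increments:
    - [0.32, 0.02, 0, 0, 0, 0, 0]
    - [0.32, 0.02, 0, 0, 0, 0, 0]
    - [0.32, 0.02, 0, 0, 0, 0, 0]

```text
time_s: 10.65
ee_pos: [0.5021, -0.0485, 0.0135]
eef_rot: [-3.142, 0.0, 1.656]
force: [0.7, -3.8, -1.7]
grip_width: 0.0301
grip_force: 2.1
```

Call:
move_arm:
  increments:
    - [0.32, 0.02, 0, 0, 0, 0, 0]
    - [0.32, 0.02, 0, 0, 0, 0, 0]
    - [0.32, 0.02, 0, 0, 0, 0, 0]

```text
time_s: 10.95
ee_pos: [0.5022, -0.0466, 0.0136]
eef_rot: [3.141, 0.002, 1.656]
force: [0.9, -21.1, -2.3]
grip_width: 0.0301
grip_force: 9.3
```

Call:
move_arm:
  increments:
    - [0.32, 0, 0, 0, 0, 0, 0]
    - [0.32, -0.06, 0, 0, 0, 0, 0]
    - [0.32, -0.06, 0, 0, 0, 0, 0]
    - [0.32, 0, 0, 0, 0, 0, 0]
    - [0.32, 0, 0, -0.1, 0, 0, 0]
    - [0.32, 0, 0, -0.2, 0, 0, 0]
    - [0.32, 0, 0, -0.3, 0, 0, 0]
    - [0.32, 0, 0, -0.5, 0, 0, 0]
    - [0.32, 0, 0, -0.6, 0, 0, 0]
    - [0.32, 0, 0, -0.6, 0, 0, 0]
    - [0.32, 0, 0, -0.6, 0, 0, 0]
    - [0.32, 0, 0, -0.6, 0, 0, 0]
    - [0.32, 0, 0, 0, 0, 0, 0]

```text
time_s: 12.25
ee_pos: [0.504, -0.0515, 0.1934]
eef_rot: [3.134, 0.002, 1.656]
force: [0.9, -0.4, -0.8]
grip_width: 0.0301
grip_force: 0.0
```

Call:
move_arm:
  increments:
    - [0.32, -0.7, 0, 0, 0, 0, 0]
    - [0.32, -0.7, 0, 0, 0, 0, 0]
    - [0.32, -0.7, 0, 0, 0, 0, 0]
    - [0.32, -0.7, 0, 0, 0, 0, 0]
    - [0.32, -0.7, 0, 0, 0, 0, 0]
    - [0.32, -0.7, 0, 0, 0, 0, 0]
    - [0.32, -0.7, 0, 0, 0, 0, 0]
    - [0.32, -0.7, -0.5, 0, 0, 0, 0]
    - [0.32, -0.7, -0.6, 0, 0, 0, 0]
    - [0.32, -0.7, -0.6, 0, 0, 0, 0]
    - [0.32, -0.7, -0.6, 0, 0, 0, 0]
    - [0.32, -0.6, -0.6, 0, 0, 0, 0]
    - [0.32, -0.6, -0.6, 0, 0, 0, 0]
    - [0.32, -0.4, -0.6, 0, 0, 0, 0]
    - [0.32, 0, -0.6, 0, 0, 0, 0]
    - [0.32, 0, -0.6, 0, 0, 0, 0]
    - [0.32, 0, -0.6, 0, 0, 0, 0]
    - [0.32, 0, 0, 0, 0, 0, 0]

```text
time_s: 14.05
ee_pos: [0.2452, -0.5402, 0.1887]
eef_rot: [-3.141, 0.0, 1.653]
force: [0.6, -0.2, -0.2]
grip_width: 0.0297
grip_force: 0.0
```

```bash
python3 - <<'E'
from h import *
s=ctrl.camera("scene");t=ctrl.camera("top")
a=cv2.resize(s["color"][170:250,200:320],None,fx=4.5,fy=4.5,interpolation=2)
b=cv2.resize(t["color"][180:270,190:310],None,fx=4.5,fy=4.5,interpolation=2)
im=np.zeros((600,800,3),np.uint8);x=cv2.resize(s["color"][170:250,200:320],(396,264),interpolation=2);y=cv2.resize(t["color"][190:270,190:310],(396,264),interpolation=2)
im[:264,:396]=x;im[:264,400:796]=y
im[268:568,:400]=cv2.resize(s["color"],(400,300));im[268:568,400:]=cv2.resize(t["color"],(400,300))
cv2.imwrite("pics/f1.png",im)
for d in ctrl.cut_out("catch",t)[:2]+ctrl.cut_out("catch",s)[:2]:print(d["conf"],d["centre"],d["mask"].sum())
E
```

```text
(no output)
```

View pics/f1.png

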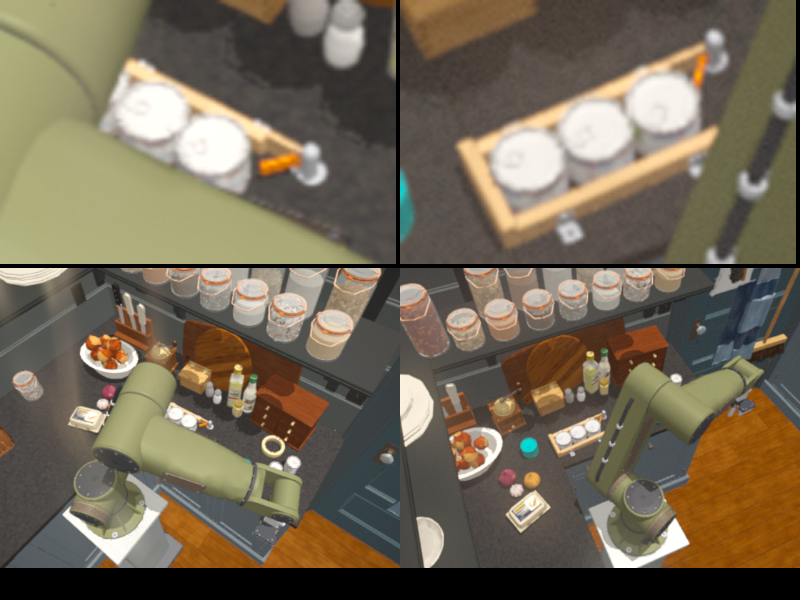

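All three tins stand in one row, with tops at (527,160), (597,130) and (663,100) in the right crop. The catch is sprung out at (280,162) in the left crop. I'll check the spacing numerically.

```bash
python3 - <<'E'
from h import *
t=ctrl.camera("top");s=ctrl.camera("scene")
for x,y in((529,160),(597,130),(663,101)):print(L(onz(t,(190+(x-400)/3.3,190+y/3.3),.058)))
print("scene new",L(onz(s,(200+213/3.3,170+145/3.3),.058)),"mid",L(onz(s,(200+152/3.3,170+110/3.3),.058)))
print("catch tip",L(onz(s,(200+262/3.3,170+167/3.3),.025)), "stop",L(onz(t,(190+(484-400)/3.3,190+152/3.3),.042)),L(onz(t,(190+(512-400)/3.3,190+222/3.3),.042)))
E
```

```text
[ -1.9 237.5]
[ -2.5 161.9]
[-3.1 87.1]
scene new [-2.  85.8] mid [  2.1 163.1]
catch tip [19.2 40.5] stop [ 37.7 270.9] [-49.4 279.7]
```

The tins sit at 237.5, 161.9 and 87 mm, against 236.8, 161.4 and 86 mm wanted, and the catch tip is at rest.

```bash
python3 -c "
from station import ctrl
print(ctrl.hand_in())"
```

```text
the job is handed in; nothing more can be done
None
```

The job is handed in: all three tins stand closed up in one row against the end stop, each measured within about 1 mm of its place, with the catch sprung out behind the new tin; the run took about 14 s of the 42 s allowed.

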